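Feed one nut from the nut feeder to its pick-up nest

TASK

Press the red plunger of the nut feeder all the way down once and let it come fully back up, so that it slides a single nut out onto the deck. Then, with a fingertip, push that nut along the deck to the feeder's left into the pick-up nest until it is fully home against the end stop, ready for the nut driver. Only push the nut, never lift or carry it, and leave the other nuts in the magazine and the things lying round the feeder where they are.

Things in the scene. Friction and masses are not known exactly. Their poses are not given: they have to be found in the camera images.
- nut_feeder: Nut feeder screwed to the worktop: blue deck, dark steel parts, 156 (x) by 147 (y), 100 mm tall. Origin: on the worktop under the magazine's centre; z up, -x is its front (towards the robot, give or take its yaw), +y its left. Offsets below are mm in this frame. Flat deck at z 12, over x -64..-14, y -50..97, with a 4 mm high lip at its front (x -60..-57, y -28..60).
- magazine_top (a point): Centre of the open top of the magazine, a square upright tube 30 x 30 outside, top at z 60, dark steel with a sight slot in front, with three stacked nuts. The plunger drives a flat blade that slides the lowest nut 36 mm out to the front (-x) through a 12 mm high gate at the tube's foot; as the plunger rises the blade draws back and the next nut drops to the deck in the tube.
- plunger (a joint): Travel of the plunger in m: 0 = up (at rest), 0.018 = fully down. A spring pushes it up with about 3 N at the top and 8 N at the bottom. The blade moves 2 mm per mm of plunger.
- plunger_top (a point): Centre of the top of the red mushroom knob of the plunger, 31 mm across; at rest it lies at x 61.5, y 0, z 100 in the feeder's frame. It goes down with the knob. Free all round above the height of the magazine (z 60).
- outlet (a point): Point in front of the magazine's gate, 4.5 mm over the deck (x -35, y 0, z 16.5 in the feeder's frame), about where the centre of the ejected nut comes to lie; the nut may slide up to 10 mm farther forward, to the lip.
- nest (a point): Centre of a nut at home in the pick-up nest (x -35, y 74.75, z 16.5); a black dot marks it on the deck. The nest is a pocket open to -y: dark end stop, face at y 85, 8 high; guides 26 apart (x -48, -22), 7 high, parallel from y 79 to 85, flaring to 43 apart at y 61. A nut at home still sticks out of the parallel part, so the pushing finger stays in the flare.
- nut_1_c (a point): Centre of the lowest nut in the stack, the one that comes out. Bright steel M12 hexagon nut, 19 mm over the flats, 22 mm over the corners, 9 mm high, about 15 g, lying flat; z is its axis. Its turn about z does not matter.
- nut_2_c (a point): Centre of the second nut in the stack, of the same kind; it must stay in the magazine.
- nut_3_c (a point): Centre of the third and top nut in the stack, of the same kind; it must stay in the magazine.
- spanner_10: Small steel combination spanner, 180 mm long, 28 mm wide, 7 mm high, lying flat on the worktop to the right of the feeder; origin at the centre of its underside, long axis is its y. Bystander.
- screwdriver_red: Screwdriver with a red handle, 214 mm long, 33 mm high, lying on the worktop to the left of the feeder; origin at the centre of its underside, long axis is its y. Bystander.
- marker_orange: Orange marker pen, 134 mm long, 12 mm high, lying on the worktop in front of the feeder; origin at the centre of its underside, long axis is its y. Bystander.

How it is judged:
By the outcome, as a careful person would: the job done as asked, in the order asked, and still so for the second after the job is handed in, with the robot touching nothing.
It also fails if it takes over 40 s, if anything falls off the work surface, if the arm or the gripper's body presses on something with over 40 N, if the wrist force passes 120 N, or if a joint passes its speed limit or range.

ROBOT

A 6-joint arm with a two-finger parallel gripper is mounted at the origin on a cart in front of the work surface, level with it; the furniture and walls round the work are solid. World frame = base frame: x ahead of the robot, y to its left, z up, the work surface at z = 0. Lengths are in m, angles in rad, forces in N, time in s.
With the tool pointing down it reaches from about 0.325 to 0.775 m from the base axis. Payload 9.3 kg.
Tool frame: the origin (TCP) lies at the very end of the fingers, on their centre line; the grasp point (between the pads) lies 19 mm behind it; y points along the fingers, x is the direction in which the jaws open and shut, and the axes are right-handed (so a half turn about y gives the same grasp; the last joint's range is limited). The gripper opens to 85 mm and grips with 20 to 120 N. Pads are 22 mm wide; open, the fingers measure 114 mm over their backs; the gripper's body (76 mm by 85 mm) begins 54 mm behind the grasp point. The pads swing forward as they close: fully open they stand 13 mm farther back than shut.
Start: joints at [0.963, 0.259, 0.021, 1.334, 0, 1.418], TCP at [0.242, 0.494, 0.231] pointing down, gripper open.
Joint ranges: [-3.04, 3.04], [-0.91, 1.82], [-1.04, 1.36], [-1.92, 1.95], [-1.52, 1.45], [-3.14, 3.14]. Speed limits (rad/s): [2.22, 2.22, 2.79, 3.14, 3.14, 3.14].

INTERFACE

Orientations are given as a 3x3 rotation matrix whose columns are the frame's x, y, z axes.
In Python, from cell import ctrl gives the robot as it stands.
- The arm moves only by the shell command python3 -m jog 'ROWS' [FORCE]. ROWS is JSON, a list of rows, each a list of 3 entries, a list of its own where there are three numbers: the shift along the tool's x, y, z in m, then the turn about the tool's y in degrees, then the opening, from 0 (shut) to 1 (fully open). A call has exactly 8 rows; each row is the pose to reach, as a shift and turn from the pose commanded when the call began, along the tool's axes at that moment; what a row does not reach only later rows make up. A row lasts 1/8 s, in which the tool goes at most 62.5 mm and 10.7 degrees, less where a joint would pass 70% of its speed; a pose out of reach is approached as far as the arm can. A call with a gripper value outside its range is refused whole. The fingers move at their own pace and stop on an object; FORCE is the grip in N (left out, the last holds). Time passes only in rows, so rows that repeat a pose let the fingers close, or fill a call up. It gives the time, the measured TCP pose, the force and the opening at its end, in the units of the state.
- ctrl.get_obs(): the state, without advancing time (a new reading comes with each control period).
- ctrl.capture(name): name is "scene" or "side" or "wrist"; returns a dict with "image" (400x640x3 uint8, red, green, blue), "z_map" (400x640 float32, m along the optical axis (not along the pixel's ray), 0 where there is no reading), "fovy" (degrees; the focal length in pixels is half the picture's height over the tangent of half this angle, whatever the lens; pixels are square), "cx", "cy" (the principal point, pixels), "extrinsics" (4x4, takes a point from world to camera coordinates); the wrist camera has in their place "hand_eye" (4x4, takes a point from camera to tool coordinates, whose origin is the TCP and whose axes are the tool frame's). Camera axes: x right, y down, z forward; pixel columns grow to the right and rows downward; lengths in m; the calibration is good to about 2 mm. A picture is of the moment at which its call begins: read the wrist's pose just before it.
- ctrl.close_job(): hands the job in, once; it reports no verdict.
Trained networks look in the newest picture that a camera, given by its name, has taken for a name from the list of things; names that differ only in an ending like _2 or _b are one class to them, and where a whole thing is asked for, a point or a joint stands for the part that bears it (a point fixed in the world has none). Each returns a list of dicts, best first, with "conf" (0 to 1); they miss things now and then, are a little off and sometimes report something else, mostly with a low value. They report only what shows in the picture. A call takes as long as a camera call.
- ctrl.boxes_of(camera, target): "at" ([column, row] as shares, 0 to 1, of the picture: columns of its width, rows of its height, amid what is visible of it).
- ctrl.spot_point(camera, target): "at" ([column, row] as shares, 0 to 1, of the picture: columns of its width, rows of its height: a listed point, or the origin of a listed thing).
The state is a dict: "time_s": time; "qpos": joint angles; "dq": joint speeds; "joint_torque": joint torques, N m; "position": TCP position; "eef_rot": TCP orientation; "contact_force": force on the tool from outside, world axes, zero at the start; "ft_torque": the same for the moment, N m; "grip_width": finger opening in m.
Only numpy, scipy, OpenCV 4.12 (cv2) and the standard library are available. Lean on these libraries where they do the work, as an engineer would, in place of code of your own. Each camera call takes 0.05 s, during which the arm holds its last target.

## Working session

There is one attempt and no reset: what is moved stays moved. The work goes in short steps, Python scripts to look and compute and a shell command to move; the robot and the scene stay as the last step left them, time stands still between calls to the robot, and variables do not carry over. Pictures are saved under pics/ and viewed, and the job is handed in when it is done.

```bash
mkdir -p pics; ls
cat > h.py <<'E'
import numpy as np, cv2
from cell import ctrl
def pix2w(c,u,v,z=None):
    f=200/np.tan(np.radians(c['fovy'])/2)
    if z is None:z=c['z_map'][int(v),int(u)]
    p=np.array([(u-c['cx'])/f*z,(v-c['cy'])/f*z,z,1])
    return (np.linalg.inv(c['extrinsics'])@p)[:3]
def ray(c,u,v,zw):
    f=200/np.tan(np.radians(c['fovy'])/2)
    M=np.linalg.inv(c['extrinsics']); d=M[:3,:3]@np.array([(u-c['cx'])/f,(v-c['cy'])/f,1]); o=M[:3,3]
    return o+d*(zw-o[2])/d[2]
def proj(c,p):
    f=200/np.tan(np.radians(c['fovy'])/2)
    q=c['extrinsics']@np.array([*p,1]); return np.array([q[0]/q[2]*f+c['cx'],q[1]/q[2]*f+c['cy']])
def save(c,n): cv2.imwrite('pics/'+n,c['image'][:,:,::-1])
E
python3 - <<'E'
from h import *
o=ctrl.get_obs(); print(o['time_s'],o['position'],o['eef_rot'],o['grip_width'])
for n in ['scene','side']:
    c=ctrl.capture(n); save(c,n+'1.png'); print(n,c['fovy'],c['extrinsics'].round(3).tolist())
    for t in ['nut_feeder','magazine_top','plunger_top','outlet','nest','screwdriver_red','spanner_10','marker_orange']:
        for r in ctrl.spot_point(n,t)[:2]:
            u,v=r['at'][0]*640,r['at'][1]*400
            print(t,round(r['conf'],2),int(u),int(v),pix2w(c,u,v).round(3))
E
```

```text
pics
0.0 [0.2414407  0.4938423  0.23068007] [[ 4.39302083e-01 -7.49556979e-04 -8.98339089e-01]
 [ 8.98338467e-01 -1.07555874e-03  4.39302677e-01]
 [-1.29549885e-03 -9.99999141e-01  2.00860672e-04]] 0.08522051660992642
scene 44.630246708385215 [[-0.597, -0.802, 0.01, 0.305], [-0.513, 0.372, -0.773, 0.367], [0.617, -0.467, -0.634, 0.689], [0.0, 0.0, 0.0, 1.0]]
nut_feeder 0.89 362 237 [ 0.503 -0.114  0.008]
magazine_top 0.66 364 213 [ 0.525 -0.134  0.053]
plunger_top 0.71 357 181 [ 0.578 -0.157  0.096]
outlet 0.67 369 240 [ 0.486 -0.119  0.009]
nest 0.76 337 251 [ 0.5   -0.041  0.011]
screwdriver_red 0.63 287 237 [0.589 0.022 0.019]
screwdriver_red 0.17 334 251 [ 0.496 -0.032  0.02 ]
spanner_10 0.68 412 214 [ 0.499 -0.261  0.003]
marker_orange 0.81 369 274 [ 0.415 -0.055  0.006]
side 43.50075652362265 [[0.878, -0.478, 0.007, -0.482], [-0.207, -0.393, -0.896, 0.191], [0.431, 0.786, -0.444, 0.763], [0.0, 0.0, 0.0, 1.0]]
nut_feeder 0.6 334 273 [ 0.501 -0.144  0.012]
magazine_top 0.72 339 244 [ 0.524 -0.12   0.05 ]
plunger_top 0.6 373 220 [ 0.573 -0.149  0.1  ]
plunger_top 0.26 370 321 [ 0.492 -0.268  0.004]
outlet 0.59 316 268 [ 0.481 -0.115  0.011]
outlet 0.4 268 271 [ 0.41  -0.069 -0.001]
nest 0.75 310 249 [ 0.5   -0.057  0.013]
nest 0.58 369 324 [ 0.491 -0.268 -0.001]
screwdriver_red 0.6 339 223 [ 0.61   0.023 -0.003]
spanner_10 0.66 368 323 [ 0.487 -0.27   0.004]
marker_orange 0.75 271 270 [ 0.411 -0.082  0.01 ]
```

Run:
```python
import cv2
for n in ['scene','side']:
    a=cv2.imread(f'pics/{n}1.png'); cv2.imwrite(f'pics/{n}1z.png',cv2.resize(a[140:340,210:450],None,fx=3,fy=3,interpolation=cv2.INTER_CUBIC))
```

```text
(no output)
```

View pics/scene1z.png

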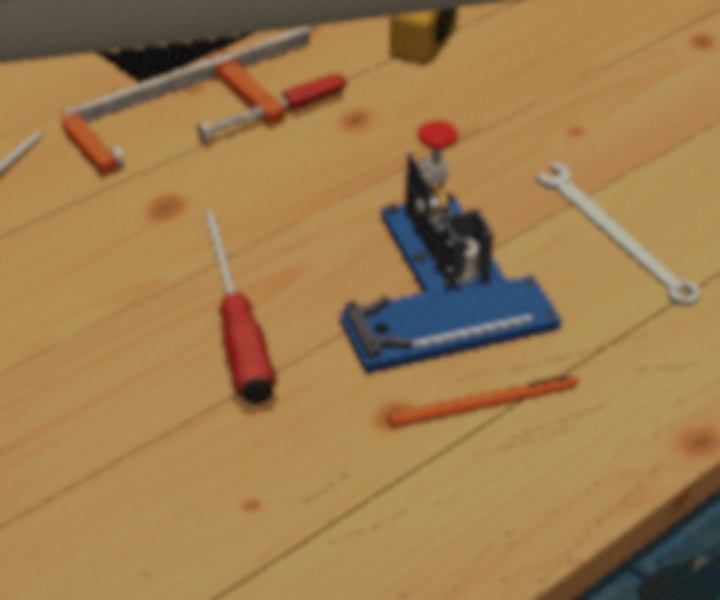

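View pics/side1z.png

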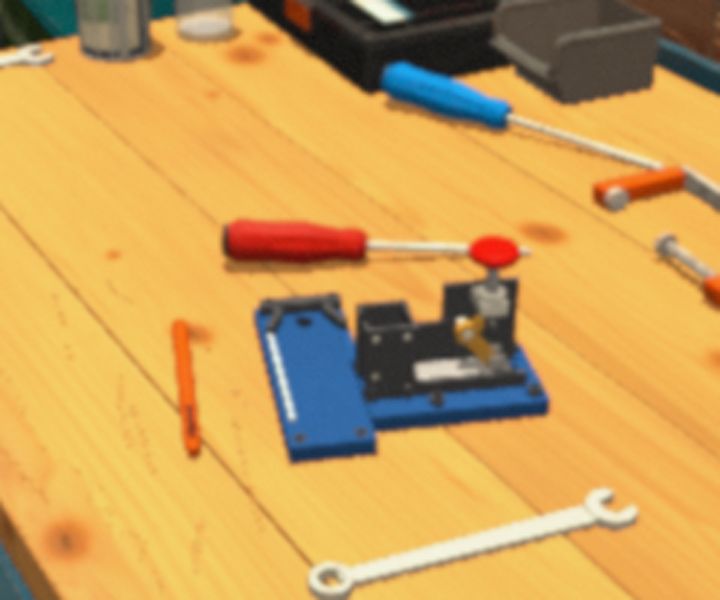

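View pics/scene1.png

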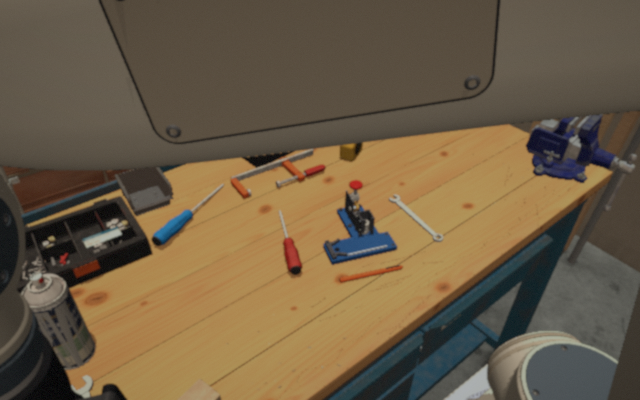

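The feeder is clear in both views: knob at scene (356,184), nest dot at scene (337,249), knob at side (374,222), and no nut on the deck yet. I'll fit its pose to these.

Run:
```python
from h import *
from scipy.optimize import least_squares
P={'fl':(-64,97,12),'fr':(-64,-50,12),'rr':(-14,-50,12),'rl':(-14,97,12),'k':(61.5,0,98),'n':(-35,74.75,12)}
S={'scene':dict(fl=(368,362),fr=(559,318),rr=(530,279),rl=(343,316),k=(438,132),n=(380,328)),
'side':dict(fl=(258,312),fr=(292,453),rr=(375,440),rl=(338,298),k=(493,248),n=(304,321))}
C={n:ctrl.capture(n) for n in S}
def tf(p,q):
    c,s=np.cos(p[2]),np.sin(p[2]); x,y,z=np.array(q)/1e3
    return (p[0]+c*x-s*y,p[1]+s*x+c*y,z)
def res(p,names):
    r=[]
    for n in names:
        for k,(a,b) in S[n].items(): r+=list(proj(C[n],tf(p,P[k]))-[210+a/3,140+b/3])
    return np.array(r)
for names in (['scene'],['side'],['scene','side']):
    s=least_squares(res,[.52,-.13,0],args=(names,),loss='soft_l1'); p=s.x
    print(names,p.round(4),np.degrees(p[2]),np.abs(res(p,names)).max())
print(res(p,names).reshape(-1,2).round(1).tolist())
np.save('pose.npy',p)
for k in [(61.5,0,100),(-35,0,16.5),(-35,74.75,16.5)]: print(np.round(tf(p,k),4))
o=ctrl.get_obs();print(o['time_s'],o['position'],np.array(o['eef_rot']).round(3).tolist())
```

```text
['scene'] [ 0.5133 -0.1263 -0.3228] -18.492263098276158 1.9301156192239546
['side'] [ 0.5142 -0.1345 -0.3369] -19.302374116234724 1.517968853798152
['scene', 'side'] [ 0.5154 -0.13   -0.3277] -18.775084485389634 3.0259037722204596
[[-0.6, -0.7], [1.7, -0.9], [1.6, -3.0], [-0.1, -1.6], [0.6, -1.5], [0.9, -1.1], [-1.7, -2.5], [-1.7, -3.0], [0.5, -1.6], [-2.4, -0.0], [0.1, -1.1], [-0.1, -0.6]]
[ 0.5736 -0.1498  0.1   ]
[ 0.4822 -0.1187  0.0165]
[ 0.5063 -0.048   0.0165]
1.0 [0.24161282 0.49409126 0.23129302] [[0.439, 0.0, -0.898], [0.898, 0.0, 0.439], [0.0, -1.0, -0.0]]
```

```bash
python3 -m jog '[[[-0.03,0,-0.04],-7.3,0],[[-0.065,0,-0.085],-7.3,0],[[-0.1,0,-0.13],-7.3,0],[[-0.132,0,-0.175],-7.3,0],[[-0.165,0,-0.22],-7.3,0],[[-0.2,0,-0.265],-7.3,0],[[-0.232,0,-0.31],-7.3,0],[[-0.265,0,-0.355],-7.3,0]]' 40
python3 - <<'E'
from h import *
p=np.load('pose.npy')
o=ctrl.get_obs();R=np.array(o['eef_rot']);t=o['position']
print(R.round(4).tolist())
print('yaw',np.degrees(np.arctan2(R[1,0],R[0,0])),90+np.degrees(p[2]))
print(R.T@(np.array([.5736,-.1498,.2])-t))
E
```

```text
time_s: 2.0
position: [0.4447, 0.0983, 0.2315]
eef_rot: [[0.322, 0.001, -0.947], [0.947, 0.0, 0.322], [0.0, -1.0, -0.001]]
contact_force: [0.7, 1.1, 0.1]
grip_width: 0.0003
[[0.3216, 0.0008, -0.9469], [0.9469, 0.0001, 0.3216], [0.0004, -1.0, -0.0007]]
yaw 71.23894042687128 71.22491551461036
[-0.19352641  0.0315986  -0.20178988]
```

Run:
```python
from h import *
c=ctrl.capture('wrist'); save(c,'w1.png'); print(c['hand_eye'].round(3).tolist(),c['fovy'])
```

```text
[[1.0, 0.0, -0.0, -0.0], [0.0, -0.262, 0.965, -0.143], [-0.0, -0.965, -0.262, 0.066], [0.0, 0.0, 0.0, 1.0]] 66.3651949551755
```

View pics/w1.png

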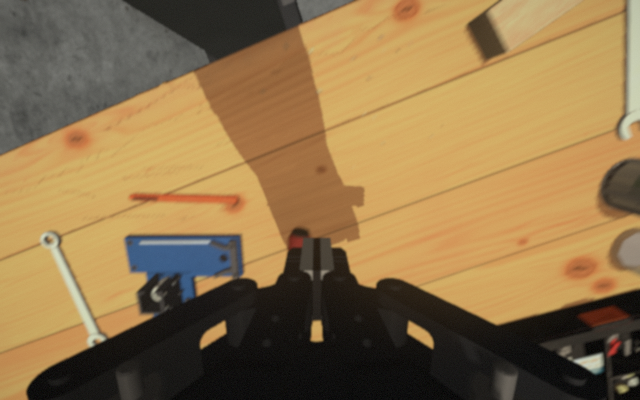

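Wrist picture: the deck's front edge runs (125,236)–(242,236), knob hidden behind the fingers. I'll go to just in front of the knob at height and refine there.

```bash
python3 -m jog '[[[-0.03,0,-0.01],0,0],[[-0.06,0,-0.025],0,0],[[-0.09,0,-0.04],0,0],[[-0.12,0,-0.055],0,0],[[-0.15,0,-0.07],0,0],[[-0.175,0,-0.08],0,0],[[-0.19,0,-0.09],0,0],[[-0.1935,0,-0.09],0,0]]'
python3 - <<'E'
from h import *
o=ctrl.get_obs()
c=ctrl.capture('wrist'); save(c,'w2.png')
np.savez('w2.npz',R=o['eef_rot'],t=o['position'],z=c['z_map'],H=c['hand_eye'])
E
```

```text
time_s: 3.05
position: [0.4674, -0.1127, 0.2311]
eef_rot: [[0.323, -0.0, -0.947], [0.947, 0.0, 0.323], [0.0, -1.0, 0.0]]
contact_force: [0.1, 0.3, 0.0]
grip_width: 0.0001
```

View pics/w2.png

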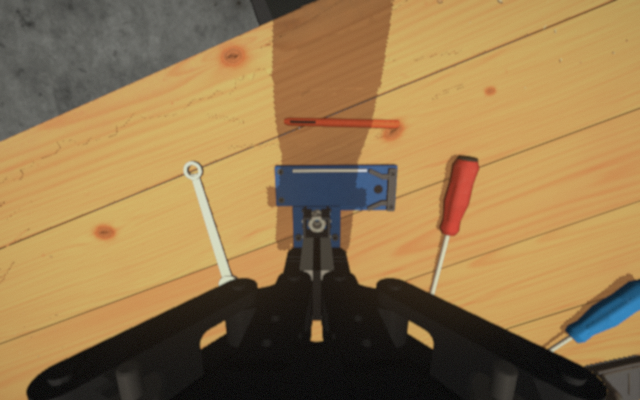

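Run:
```python
import cv2
a=cv2.imread('pics/w2.png'); cv2.imwrite('pics/w2z.png',cv2.resize(a[150:260,255:415],None,fx=5,fy=5,interpolation=cv2.INTER_CUBIC))
```

```text
(no output)
```

View pics/w2z.png

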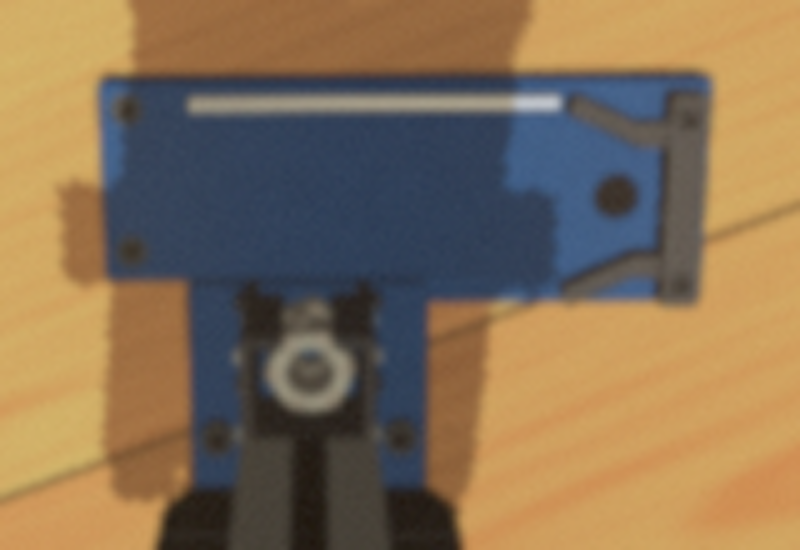

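Run:
```python
from h import *
from scipy.optimize import least_squares
d=np.load('w2.npz'); R,t,H=d['R'],d['t'],d['H']
T=np.eye(4);T[:3,:3]=R;T[:3,3]=t
c={'fovy':66.3651949551755,'cx':320,'cy':200,'extrinsics':np.linalg.inv(T@H)}
cc=ctrl.capture('wrist');c['cx'],c['cy']=cc['cx'],cc['cy'];print(cc['cx'],cc['cy'])
pts=[((-64,97,12),(711,76)),((-64,-50,12),(102,79)),((-14,-50,12),(106,278)),((-35,74.75,12),(616,196)),((-58.5,-28,16),(188,105)),((-58.5,60,16),(562,102)),((0,0,39),(310,370))]
def tf(p,q):
    co,s=np.cos(p[2]),np.sin(p[2]); x,y,z=np.array(q)/1e3
    return (p[0]+co*x-s*y,p[1]+s*x+co*y,z)
def res(p): return np.concatenate([proj(c,tf(p,a))-[255+b[0]/5,150+b[1]/5] for a,b in pts])
s=least_squares(res,np.load('pose.npy'));p=s.x
print(p,np.degrees(p[2])); print(res(p).reshape(-1,2).round(2).tolist())
np.save('pose2.npy',p)
o=ctrl.get_obs();R=np.array(o['eef_rot']);t=o['position']
for k in [(61.5,0,100),(-35,0,16.5),(-35,74.75,16.5)]: w=np.array(tf(p,k));print(w.round(4),(R.T@(w-t)).round(4))
```

```text
316.34506512620516 202.09506097018544
[ 0.51616909 -0.12892706 -0.32466826] -18.60212132325365
[[0.99, 0.01], [-0.92, -0.12], [-0.11, 0.53], [0.05, -0.1], [0.24, -0.25], [-0.01, 0.06], [-0.24, 0.0]]
[ 0.5745 -0.1485  0.1   ] [-0.0002  0.1312 -0.1136]
[ 0.483  -0.1178  0.0165] [-0.0005  0.2147 -0.0172]
[ 0.5068 -0.0469  0.0165] [ 0.0742  0.2147 -0.017 ]
```

```bash
python3 -m jog '[[[0,0,-0.04],0,0],[[0,0,-0.08],0,0],[[0,0.02,-0.1135],0,0],[[0,0.06,-0.1135],0,0],[[0,0.1,-0.1135],0,0],[[0,0.12,-0.1135],0,0],[[0,0.124,-0.1135],0,0],[[0,0.124,-0.1135],0,0]]'
python3 - <<'E'
from h import *
c=ctrl.capture('side'); save(c,'side2.png')
a=cv2.imread('pics/side2.png'); cv2.imwrite('pics/side2z.png',cv2.resize(a[140:340,210:450],None,fx=3,fy=3,interpolation=cv2.INTER_CUBIC))
E
```

```text
time_s: 4.15
position: [0.5749, -0.1481, 0.108]
eef_rot: [[0.321, 0.001, -0.947], [0.947, -0.0, 0.321], [-0.0, -1.0, -0.001]]
contact_force: [-0.6, 0.6, -0.5]
grip_width: 0.0
```

View pics/side2z.png

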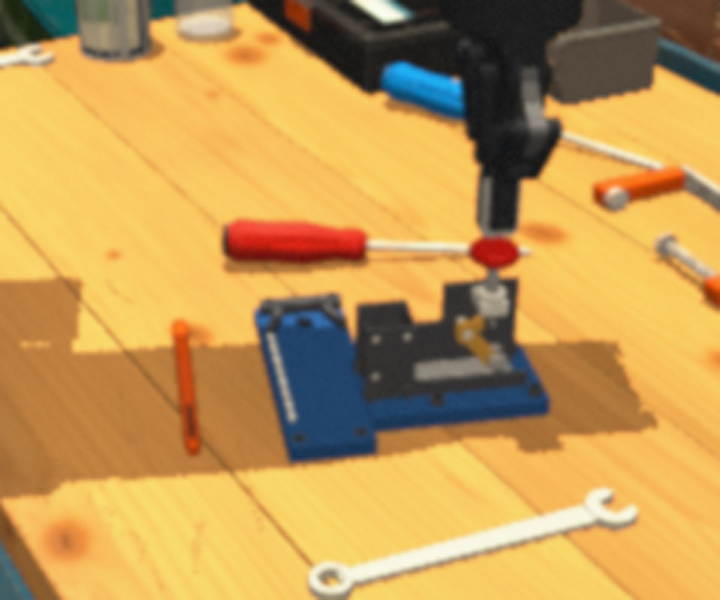

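The fingertip (crop 496,232) is centred over the knob (494,250), with a gap of a few mm. Pressing from z 0.108.

```bash
python3 -m jog '[[[0,0.005,0],0,0],[[0,0.009,0],0,0],[[0,0.012,0],0,0],[[0,0.015,0],0,0],[[0,0.018,0],0,0],[[0,0.021,0],0,0],[[0,0.024,0],0,0],[[0,0.026,0],0,0]]'
```

```text
time_s: 5.2
position: [0.5749, -0.1487, 0.0819]
eef_rot: [[0.322, 0.001, -0.947], [0.947, -0.0, 0.322], [0.0, -1.0, -0.001]]
contact_force: [-1.0, 0.8, 8.8]
grip_width: -0.0003
```

```bash
python3 -m jog '[[[0,0.0005,0],0,0],[[0,0.001,0],0,0],[[0,0.0015,0],0,0],[[0,0.0015,0],0,0],[[0,0.0015,0],0,0],[[0,0.0015,0],0,0],[[0,0.0015,0],0,0],[[0,0.0015,0],0,0]]'
```

```text
time_s: 6.2
position: [0.5751, -0.1487, 0.0816]
eef_rot: [[0.322, 0.002, -0.947], [0.947, -0.001, 0.322], [-0.0, -1.0, -0.002]]
contact_force: [-3.8, 2.6, 17.2]
grip_width: 0.0001
```

Force rose to 17 N without further travel, so it is at the bottom stop. Letting it up.

```bash
python3 -m jog '[[[0,-0.004,0],0,0],[[0,-0.008,0],0,0],[[0,-0.012,0],0,0],[[0,-0.016,0],0,0],[[0,-0.02,0],0,0],[[0,-0.03,0],0,0],[[0,-0.06,0],0,0],[[0,-0.1,0],0,0]]'
python3 - <<'E'
from h import *
c=ctrl.capture('side'); save(c,'side3.png')
a=cv2.imread('pics/side3.png'); cv2.imwrite('pics/side3z.png',cv2.resize(a[140:340,210:450],None,fx=3,fy=3,interpolation=cv2.INTER_CUBIC))
E
```

```text
time_s: 7.2
position: [0.5737, -0.1483, 0.1799]
eef_rot: [[0.322, -0.003, -0.947], [0.947, 0.001, 0.322], [0.0, -1.0, 0.003]]
contact_force: [0.2, -0.4, -0.1]
grip_width: -0.0002
```

View pics/side3z.png

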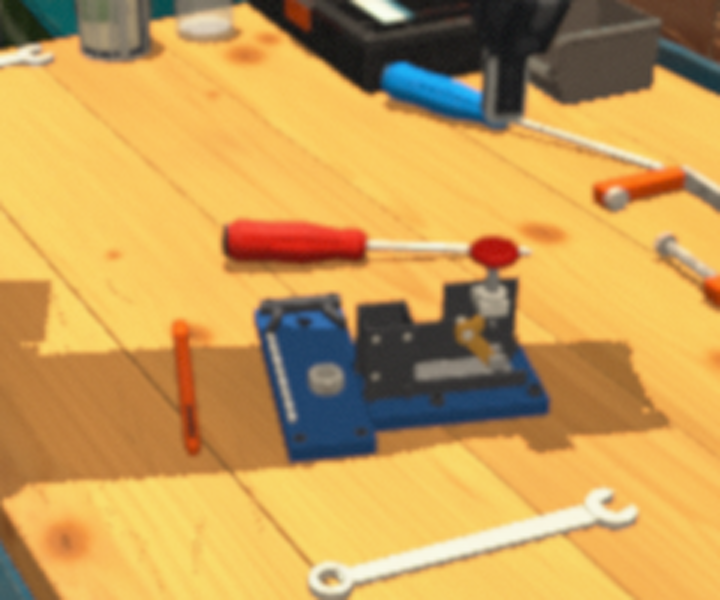

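The nut is out on the deck (crop 326,379), and the knob is back up. Going above the deck, right of the nut.

```bash
python3 -m jog '[[[0,0,0.025],0,0],[[-0.01,0,0.05],0,0],[[-0.025,0,0.075],0,0],[[-0.035,0,0.095],0,0],[[-0.038,0.01,0.0965],0,0],[[-0.038,0.04,0.0965],0,0],[[-0.038,0.06,0.0965],0,0],[[-0.038,0.06,0.0965],0,0]]'
python3 - <<'E'
from h import *
o=ctrl.get_obs()
c=ctrl.capture('wrist'); save(c,'w3.png')
T=np.eye(4);T[:3,:3]=o['eef_rot'];T[:3,3]=o['position']
c['extrinsics']=np.linalg.inv(T@c['hand_eye'])
p=np.load('pose2.npy');co,s=np.cos(p[2]),np.sin(p[2])
def inf(w): d=w[:2]-p[:2]; return (np.array([co*d[0]+s*d[1],-s*d[0]+co*d[1]])*1e3).round(1)
print('tcp',inf(o['position']),o['position'][2])
for r in ctrl.spot_point('wrist','nut_1_c')[:4]:
    u,v=r['at'][0]*640,r['at'][1]*400; print(r['conf'],int(u),int(v),inf(ray(c,u,v,.0165)))
import pickle;pickle.dump({k:c[k] for k in('fovy','cx','cy','extrinsics')},open('w3.pkl','wb'))
E
```

```text
time_s: 8.25
position: [0.4705, -0.1531, 0.1182]
eef_rot: [[0.322, -0.003, -0.947], [0.947, 0.002, 0.322], [0.001, -1.0, 0.003]]
contact_force: [0.3, 0.5, -0.2]
grip_width: -0.0002
tcp [-35.6 -37.5] 0.1181763222922596
0.9 364 207 [-30.8   2.9]
0.19 357 246 [ 4.3 -1.8]
```

View pics/w3.png

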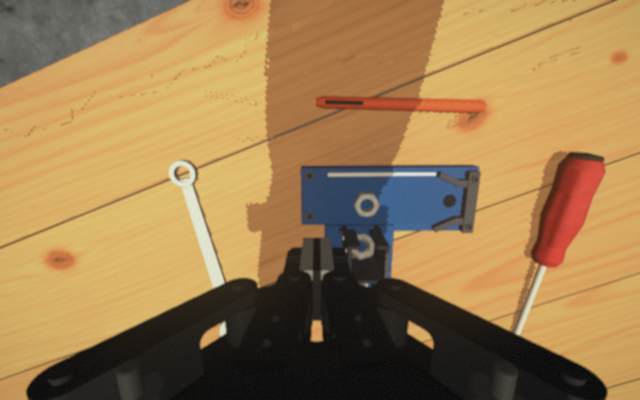

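Run:
```python
from h import *
import pickle
c=pickle.load(open('w3.pkl','rb'))
p=np.load('pose2.npy');co,s=np.cos(p[2]),np.sin(p[2])
def inf(w): d=w[:2]-p[:2]; return (np.array([co*d[0]+s*d[1],-s*d[0]+co*d[1]])*1e3).round(1)
print('nut',inf(ray(c,367,205,.021)),'dot',inf(ray(c,449.5,200.5,.012)),'fl',inf(ray(c,479,166.5,.012)),'fr',inf(ray(c,302,167,.012)))
a=cv2.imread('pics/w3.png'); cv2.imwrite('pics/w3z.png',cv2.resize(a[150:260,290:490],None,fx=4,fy=4,interpolation=cv2.INTER_CUBIC))
```

```text
nut [-33.9   3.8] dot [-35.2  74.8] fl [-63.9  95.8] fr [-63.9 -49.2]
```

View pics/w3z.png

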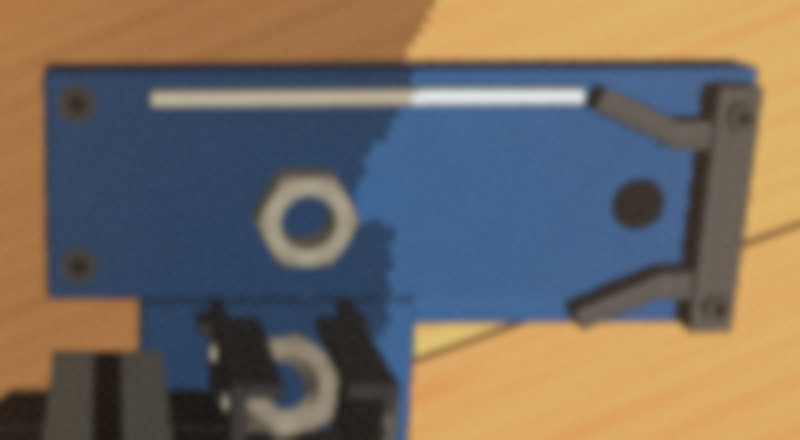

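```bash
python3 -m jog '[[[0.003,0.02,0],0,0],[[0.006,0.045,0],0,0],[[0.006,0.065,0],0,0],[[0.006,0.083,0],0,0],[[0.006,0.095,0],0,0],[[0.006,0.101,0],0,0],[[0.006,0.103,0],0,0],[[0.006,0.103,0],0,0]]'
python3 - <<'E'
from h import *
o=ctrl.get_obs()
c=ctrl.capture('side'); save(c,'side4.png')
a=cv2.imread('pics/side4.png'); cv2.imwrite('pics/side4z.png',cv2.resize(a[200:320,260:420],None,fx=5,fy=5,interpolation=cv2.INTER_CUBIC))
p=np.load('pose2.npy');co,s=np.cos(p[2]),np.sin(p[2])
d=o['position'][:2]-p[:2]; print(co*d[0]+s*d[1],-s*d[0]+co*d[1])
E
```

```text
time_s: 9.35
position: [0.4732, -0.148, 0.0171]
eef_rot: [[0.322, 0.0, -0.947], [0.947, -0.0, 0.322], [-0.0, -1.0, -0.001]]
contact_force: [-0.0, -0.2, -0.9]
grip_width: -0.0005
-0.03468770783698365 -0.03179066204999675
```

View pics/side4z.png

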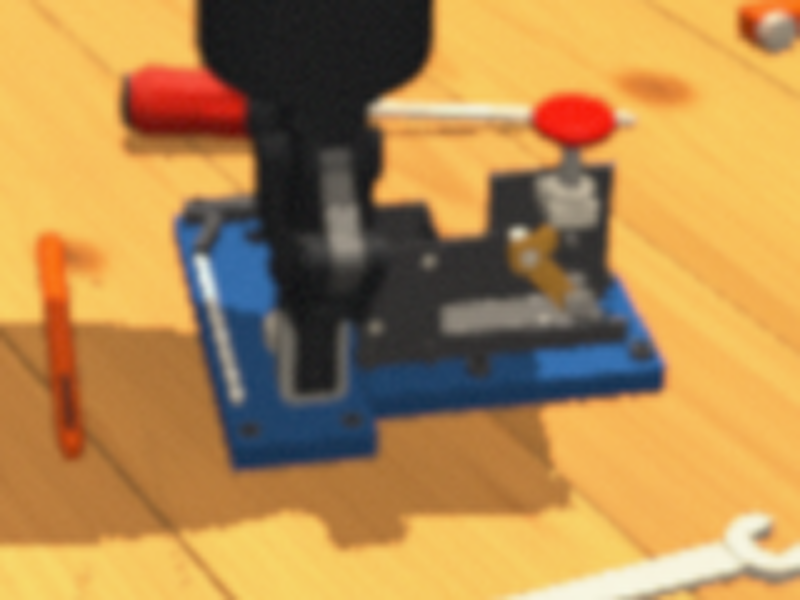

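```bash
python3 -m jog '[[[0.007,0.001,0],0,0],[[0.014,0.001,0],0,0],[[0.022,0.001,0],0,0],[[0.03,0.001,0],0,0],[[0.038,0.001,0],0,0],[[0.046,0.001,0],0,0],[[0.054,0.001,0],0,0],[[0.06,0.001,0],0,0]]'
python3 - <<'E'
from h import *
o=ctrl.get_obs()
c=ctrl.capture('wrist'); save(c,'w5.png')
a=cv2.imread('pics/w5.png'); cv2.imwrite('pics/w5z.png',cv2.resize(a[140:270,240:440],None,fx=4,fy=4,interpolation=cv2.INTER_CUBIC))
c=ctrl.capture('scene'); save(c,'s5.png')
a=cv2.imread('pics/s5.png'); cv2.imwrite('pics/s5z.png',cv2.resize(a[180:280,300:440],None,fx=5,fy=5,interpolation=cv2.INTER_CUBIC))
p=np.load('pose2.npy');co,s=np.cos(p[2]),np.sin(p[2])
d=o['position'][:2]-p[:2]; print(co*d[0]+s*d[1],-s*d[0]+co*d[1])
E
```

```text
time_s: 10.4
position: [0.4924, -0.0905, 0.0158]
eef_rot: [[0.321, -0.0, -0.947], [0.947, -0.0, 0.321], [-0.0, -1.0, 0.0]]
contact_force: [0.6, 0.6, -0.6]
grip_width: -0.0002
-0.034811127432649774 0.02880262720755737
```

View pics/w5z.png

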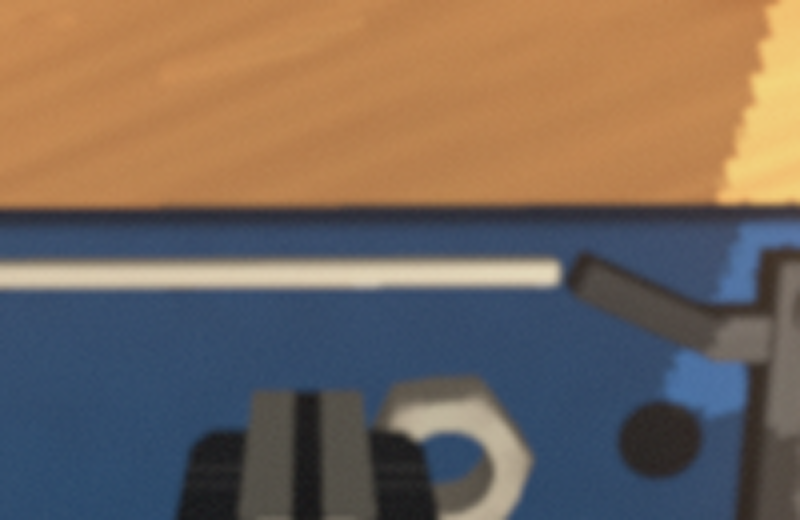

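View pics/s5z.png

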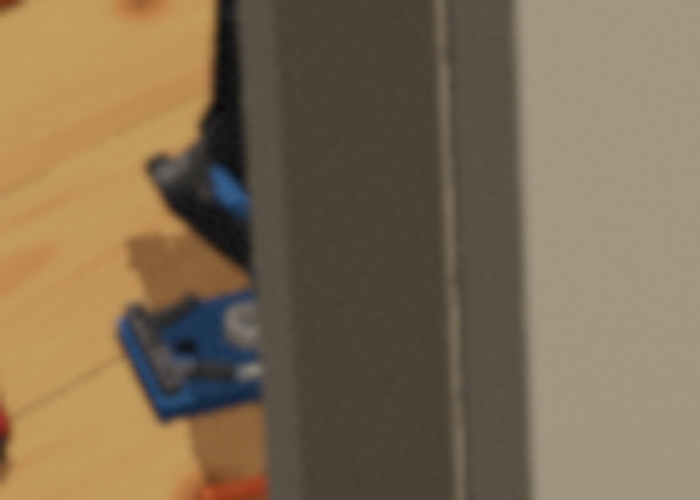

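The nut sits just ahead of the fingertip, about 25 mm short of the dot. Pushing on.

```bash
python3 -m jog '[[[0.003,0,0],0,0],[[0.006,0,0],0,0],[[0.009,0,0],0,0],[[0.012,0,0],0,0],[[0.015,0,0],0,0],[[0.018,0,0],0,0],[[0.02,0,0],0,0],[[0.02,0,0],0,0]]'
python3 - <<'E'
from h import *
o=ctrl.get_obs()
c=ctrl.capture('wrist'); save(c,'w6.png')
a=cv2.imread('pics/w6.png'); cv2.imwrite('pics/w6z.png',cv2.resize(a[140:290,240:440],None,fx=4,fy=4,interpolation=cv2.INTER_CUBIC))
c=ctrl.capture('scene'); save(c,'s6.png')
a=cv2.imread('pics/s6.png'); cv2.imwrite('pics/s6z.png',cv2.resize(a[180:280,300:440],None,fx=5,fy=5,interpolation=cv2.INTER_CUBIC))
p=np.load('pose2.npy');co,s=np.cos(p[2]),np.sin(p[2])
d=o['position'][:2]-p[:2]; print(co*d[0]+s*d[1],-s*d[0]+co*d[1])
E
```

```text
time_s: 11.5
position: [0.4987, -0.072, 0.0158]
eef_rot: [[0.321, 0.0, -0.947], [0.947, -0.0, 0.321], [-0.0, -1.0, -0.0]]
contact_force: [-0.0, 0.2, -0.1]
grip_width: 0.0
-0.03473757273573723 0.04841171151835002
```

View pics/w6z.png

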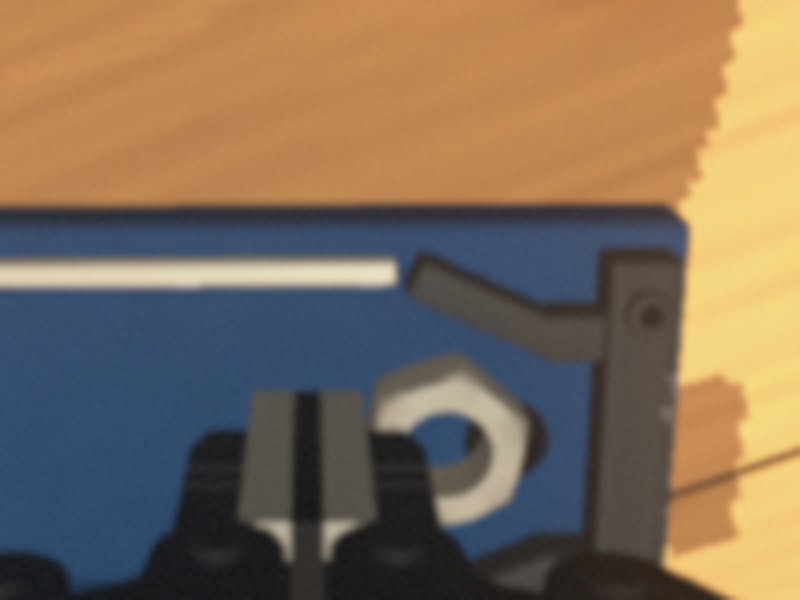

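View pics/s6z.png

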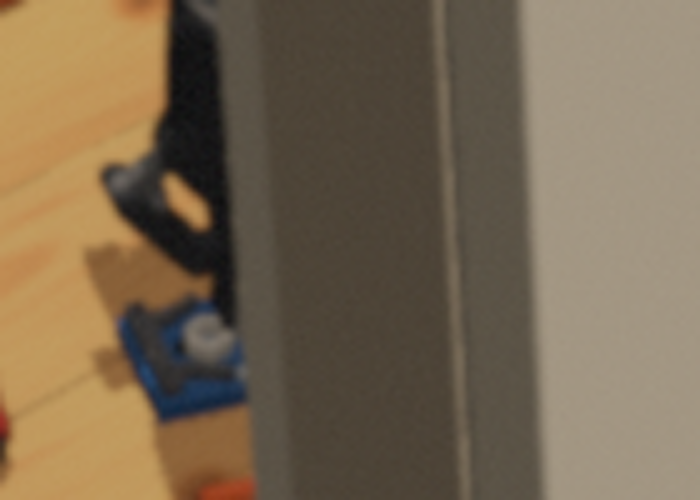

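The nut is in the flare, flat against the finger (contact at px 376), with its far edge about 7–9 mm short of the stop. Continuing slowly.

```bash
python3 -m jog '[[[0.001,0,0],0,0],[[0.002,0,0],0,0],[[0.003,0,0],0,0],[[0.004,0,0],0,0],[[0.005,0,0],0,0],[[0.006,0,0],0,0],[[0.006,0,0],0,0],[[0.006,0,0],0,0]]'
python3 - <<'E'
from h import *
o=ctrl.get_obs()
c=ctrl.capture('wrist'); save(c,'w7.png')
a=cv2.imread('pics/w7.png'); cv2.imwrite('pics/w7z.png',cv2.resize(a[140:290,240:440],None,fx=4,fy=4,interpolation=cv2.INTER_CUBIC))
p=np.load('pose2.npy');co,s=np.cos(p[2]),np.sin(p[2])
d=o['position'][:2]-p[:2]; print(co*d[0]+s*d[1],-s*d[0]+co*d[1])
E
```

```text
time_s: 12.6
position: [0.5006, -0.0664, 0.0157]
eef_rot: [[0.322, -0.0, -0.947], [0.947, 0.0, 0.322], [-0.0, -1.0, 0.0]]
contact_force: [-0.2, 0.1, 0.3]
grip_width: -0.0002
-0.034746372892528965 0.054272664398861026
```

View pics/w7z.png

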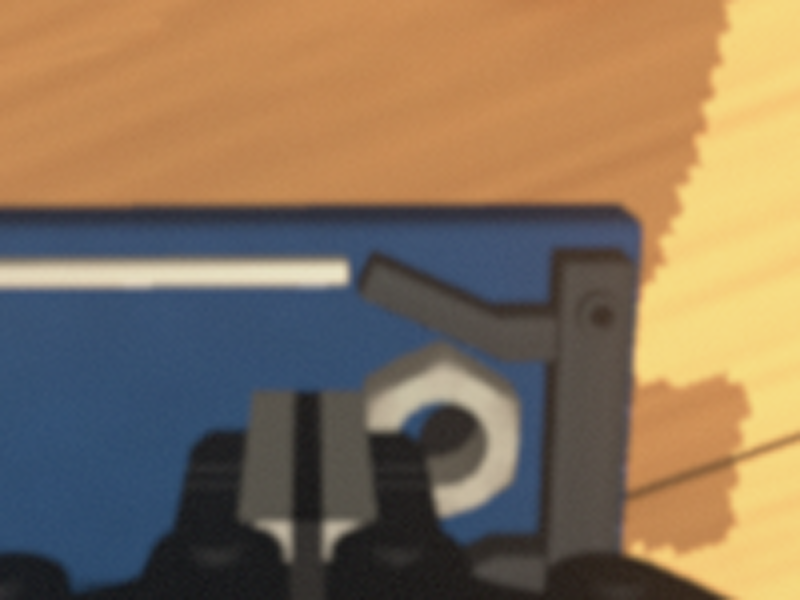

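Gap to the stop is now about 30 px, or 4 mm.

```bash
python3 -m jog '[[[0.0007,0,0],0,0],[[0.0014,0,0],0,0],[[0.002,0,0],0,0],[[0.0025,0,0],0,0],[[0.003,0,0],0,0],[[0.0035,0,0],0,0],[[0.0035,0,0],0,0],[[0.0035,0,0],0,0]]'
python3 - <<'E'
from h import *
o=ctrl.get_obs()
c=ctrl.capture('wrist'); save(c,'w8.png')
a=cv2.imread('pics/w8.png'); cv2.imwrite('pics/w8z.png',cv2.resize(a[140:290,240:440],None,fx=4,fy=4,interpolation=cv2.INTER_CUBIC))
print(o['contact_force'])
E
```

```text
time_s: 13.65
position: [0.5017, -0.0631, 0.0158]
eef_rot: [[0.322, -0.0, -0.947], [0.947, 0.0, 0.322], [0.0, -1.0, 0.0]]
contact_force: [-0.1, 0.2, -0.2]
grip_width: 0.0001
[-0.14109326  0.21349378 -0.2190506 ]
```

View pics/w8z.png

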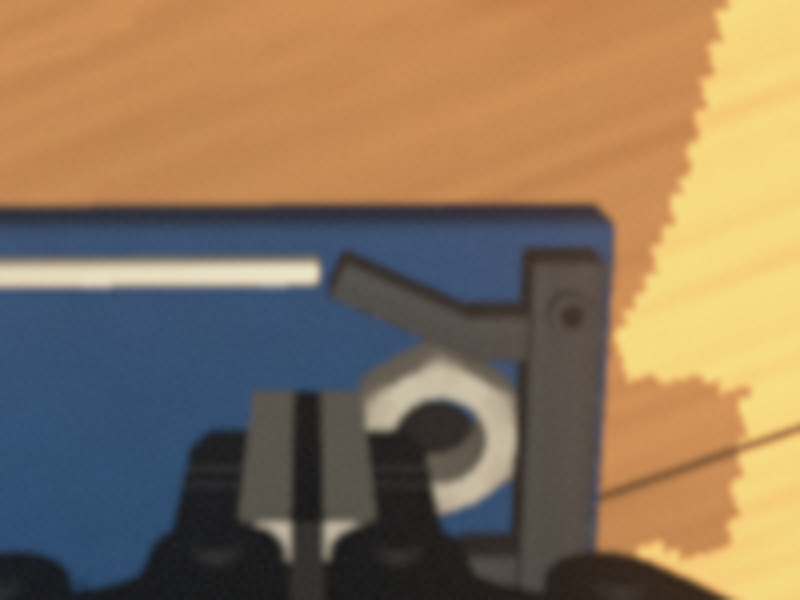

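Almost touching (nut edge 517, stop about 523). Small steps until the force rises.

```bash
python3 -m jog '[[[0.0003,0,0],0,0],[[0.0006,0,0],0,0],[[0.0009,0,0],0,0],[[0.0012,0,0],0,0],[[0.0015,0,0],0,0],[[0.0015,0,0],0,0],[[0.0015,0,0],0,0],[[0.0015,0,0],0,0]]'
```

```text
time_s: 14.7
position: [0.5022, -0.0618, 0.0158]
eef_rot: [[0.322, -0.0, -0.947], [0.947, -0.0, 0.322], [-0.0, -1.0, -0.0]]
contact_force: [-0.3, -2.0, -0.0]
grip_width: -0.0002
```

```bash
python3 -m jog '[[[0.0003,0,0],0,0],[[0.0006,0,0],0,0],[[0.0008,0,0],0,0],[[0.0008,0,0],0,0],[[0.0008,0,0],0,0],[[0.0008,0,0],0,0],[[0.0008,0,0],0,0],[[0.0008,0,0],0,0]]'
python3 - <<'E'
from h import *
o=ctrl.get_obs()
c=ctrl.capture('wrist'); save(c,'w9.png')
a=cv2.imread('pics/w9.png'); cv2.imwrite('pics/w9z.png',cv2.resize(a[190:290,290:400],None,fx=6,fy=6,interpolation=cv2.INTER_CUBIC))
p=np.load('pose2.npy');co,s=np.cos(p[2]),np.sin(p[2])
d=o['position'][:2]-p[:2]; print(co*d[0]+s*d[1],-s*d[0]+co*d[1])
E
```

```text
time_s: 15.7
position: [0.5022, -0.0616, 0.0158]
eef_rot: [[0.322, -0.0, -0.947], [0.947, -0.001, 0.322], [-0.002, -1.0, -0.0]]
contact_force: [-1.2, -5.7, 0.4]
grip_width: -0.0001
-0.0346709482317661 0.059351484925074395
```

View pics/w9z.png

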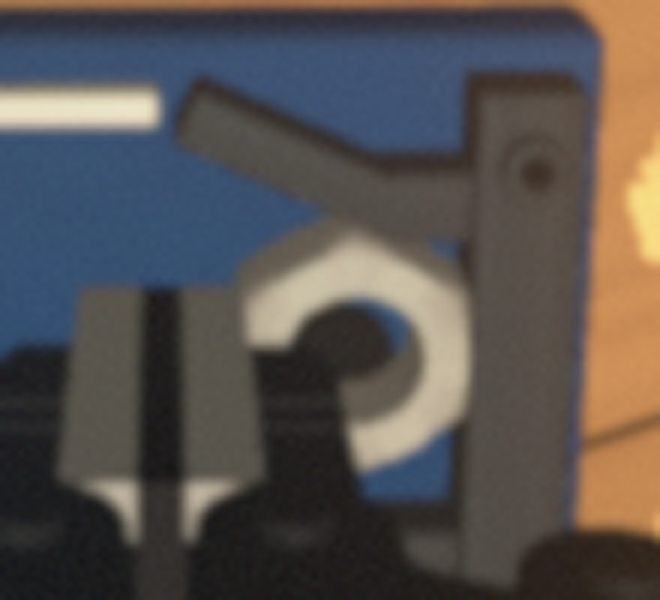

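The nut lies flat against the stop (px 468), with a firm 5.7 N and no further travel. Backing straight off, then up.

```bash
python3 -m jog '[[[-0.003,0,0],0,0],[[-0.008,0,0],0,0],[[-0.016,0,0],0,0],[[-0.022,0,0],0,0],[[-0.022,-0.03,0],0,0],[[-0.022,-0.07,0],0,0],[[-0.022,-0.11,0],0,0],[[-0.022,-0.13,0],0,0]]'
python3 - <<'E'
from h import *
o=ctrl.get_obs()
c=ctrl.capture('wrist'); save(c,'w10.png')
T=np.eye(4);T[:3,:3]=o['eef_rot'];T[:3,3]=o['position']
c['extrinsics']=np.linalg.inv(T@c['hand_eye'])
p=np.load('pose2.npy');co,s=np.cos(p[2]),np.sin(p[2])
def inf(w): d=w[:2]-p[:2]; return (np.array([co*d[0]+s*d[1],-s*d[0]+co*d[1]])*1e3).round(1)
for r in ctrl.spot_point('wrist','nut_1_c')[:4]:
    u,v=r['at'][0]*640,r['at'][1]*400; print(r['conf'],int(u),int(v),inf(ray(c,u,v,.0165)))
c=ctrl.capture('side'); save(c,'side10.png')
a=cv2.imread('pics/w10.png'); b=cv2.imread('pics/side10.png')
cv2.imwrite('pics/z10.png',np.hstack([cv2.resize(x,None,fx=4,fy=4,interpolation=cv2.INTER_CUBIC) for x in (a[140:280,260:360],b[200:340,260:360])]))
E
```

```text
time_s: 16.75
position: [0.4958, -0.0822, 0.148]
eef_rot: [[0.322, 0.003, -0.947], [0.947, -0.001, 0.322], [0.0, -1.0, -0.003]]
contact_force: [-0.1, 0.2, 0.6]
grip_width: -0.0001
0.81 356 189 [-37.2  74.9]
```

View pics/z10.png

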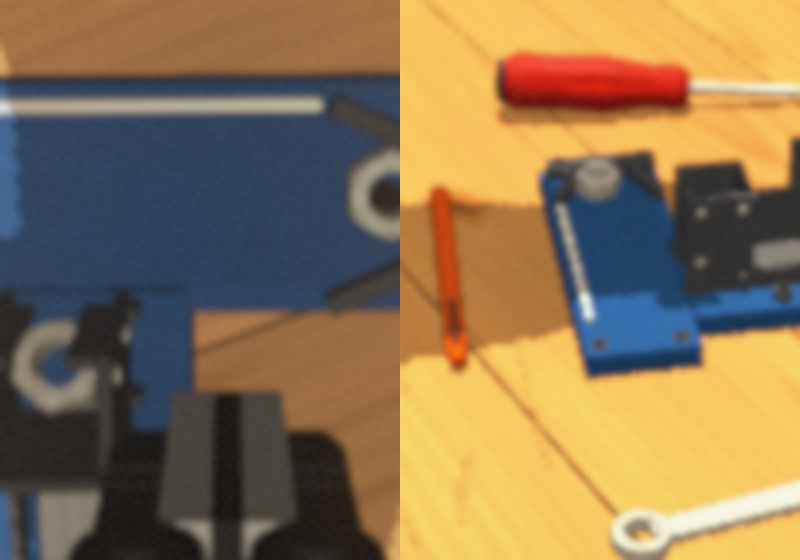

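View pics/w10.png

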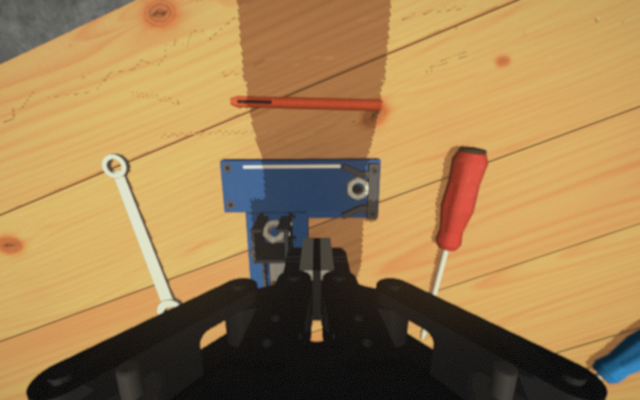

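View pics/side10.png

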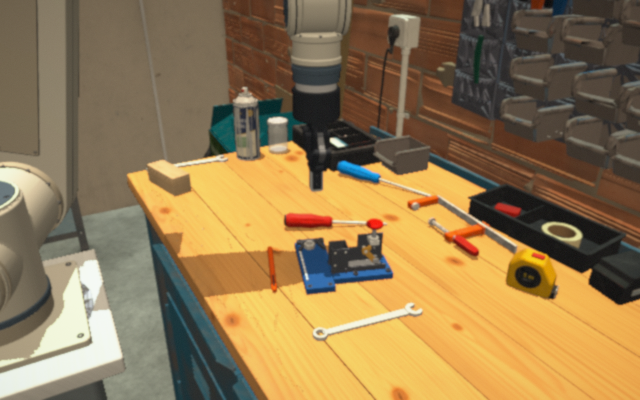

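Run:
```python
import cv2
a=cv2.imread('pics/w10.png')
cv2.imwrite('pics/z11.png',cv2.resize(a[150:225,320:395],None,fx=8,fy=8,interpolation=cv2.INTER_CUBIC))
```

View pics/z11.png

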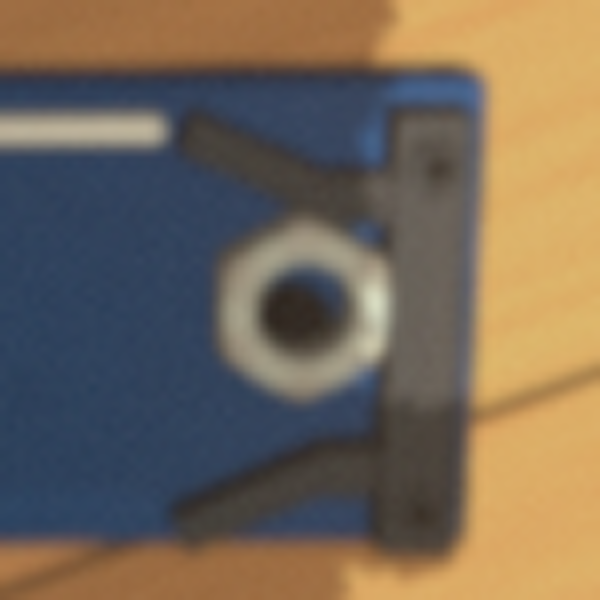

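The nut is flush against the stop (px 385), between the guides, with the dot showing through its bore.

```bash
python3 -c "
from cell import ctrl
print(ctrl.close_job())"
```

```text
the job is handed in; nothing more can be done
None
```

The nut is home in the pick-up nest and the job is handed in, at about 17 s of the 40 s allowed.

- **Plunger:** I pressed it once to its bottom stop. At the bottom the force reached 17 N and the plunger went no further. I then let it fully back up, and one nut came out onto the deck.
- **Push:** I pushed the nut along the deck with the shut fingertips, never lifting it. At the end stop it stopped moving, with 5.7 N on the finger. I then backed off and raised the gripper clear.
- **Last check of the nut:** The wrist picture shows it flat against the end stop, between the guides, with the black dot showing through its bore. The network put its centre at x -37.2, y 74.9 mm in the feeder's frame, against the target of -35, 74.75. The 2 mm in x fits the play between the guides; the nut rests against the front one.
- **Everything else:** The knob looks fully up, and nuts still show in the magazine, though I did not count them there. The spanner, screwdriver and marker look unmoved; I judged this by eye and did not measure it.

No check failed. The scene and side cameras disagreed by up to about 8 mm on the feeder's position, so I worked from the wrist-camera fit, which came within about 1.5 mm of the two fixed cameras combined.

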